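# Switch on the bench scale and tare off the tray

## Task

Get the bench scale ready for weighing slates into the tray that stands on its pan: switch it on by pushing the end of its red rocker switch nearest the robot (the end with the white dot) fully down, then press the green tare key all the way in, let it come back up and withdraw. Use light fingertip pushes only, and leave the other two keys, the pan, the tray and everything else on the bench alone.

Things in the scene. Friction and masses are not known exactly. Their poses are not given: they have to be found in the camera images.
- scale: Grey bench scale, fixed, 317 mm deep, 280 wide. Origin on the bench under the middle of its control panel; x points to the pan, y to the user's left, z up. The dark panel (114 mm deep, middle 50 mm above the bench) rises along +x at 0.14 rad. Low on it round keys: yellow, green, white at y +100, +52, +4 mm, a display above; red rocker at y -85 mm. Housing behind it, from x = 45 mm on: 62 mm high.
- pan: Stainless steel weighing pan of the scale, 190 mm (x) by 250 mm (y), upper face 79 mm above the bench, its side lips 84 mm. Origin at the centre of its underside, 163 mm behind the scale's origin (+x) and 73 mm above the bench. It does not move.
- tray: White open plastic tray, 130 mm (x) by 190 mm (y), 28 mm high, walls 3 mm, empty, loose on the pan with its front at least 80 mm behind the scale's origin. Origin at the centre of its underside, 79 mm above the bench; its rim is 107 mm above the bench.
- power_rocker (a joint): Red rocker, 30 mm wide, two flat 28 mm wings meeting over a hinge across the panel's middle. 0 rad = off: the near (lower, -x) wing, with a white dot, stands up at 0.32 rad from the panel's plane, the far wing is parallel to it. 0.32 = on: near wing pushed down parallel to the panel, far wing up. About 2 N on the near wing moves it; hard stop at the end; it stays where it is left.
- rocker_on_end (a point): Point on the upper face of the near, white-dotted wing of the rocker, 19 mm from its hinge line: where to push. It moves with the rocker: about 6 mm along the panel's normal between off and on, where it lies 6 mm above the panel.
- tare_key (a joint): Travel of the green tare key along the panel's normal, in m: 0 = up, 0.004 = fully in. Sprung: 2 N starts it, 4 N holds it fully in, and it comes up when let go.
- tare_key_top (a point): Centre of the top of the green round tare key, 24 mm across, standing 7 mm proud of the panel. Its z axis is the panel's outward normal, its x axis points up the slope. Moves with the key.
- unit_key (a joint): Travel of the yellow key (same make as the green one, 48 mm to its +y side), m, 0 = up. Leave alone.
- unit_key_top (a point): Centre of the top of the yellow key.
- print_key (a joint): Travel of the white key (same make, 48 mm to the green key's -y side), m, 0 = up. Leave alone.
- print_key_top (a point): Centre of the top of the white key.
- slate_a: Loose flat grey slate, about 125 by 85 mm, 9 mm thick, left (+y) of the scale. Origin at the centre of its underside.
- slate_b: Loose flat dark slate, about 115 by 75 mm, 9 mm thick, out at one side of the bench. Origin at the centre of its underside.
- glue: White glue bottle with a red cap, 54 mm across, 150 mm high, standing right (-y) of the scale. Origin at the centre of its base.
- brush: Flat paint brush, 200 mm long, 20 mm thick, lying beside the pan on the right (-y) of the scale. Origin in the middle of its underside; lies along its own x.
- mug: Blue mug, 80 mm across, 95 mm high, standing out at one side of the bench. Origin at the centre of its base.
Mind the look-alikes: they are no part of the job. Leave any orange or pink look-alike of the tray alone.

How it is judged:
By the outcome, as a careful person would: the job done as asked, in the order asked, and still so for the second after the job is handed in, with the robot touching nothing.
It also fails if it takes over 38 s, if anything falls off the work surface, if the arm or the gripper's body presses on something with over 40 N, if the wrist force passes 120 N, or if a joint passes its speed limit or range.

## Robot

A 6-joint arm with a two-finger parallel gripper is mounted at the origin on the work surface. World frame = base frame: x ahead of the robot, y to its left, z up, the work surface at z = 0. Lengths are in mm, angles in rad, forces in N, time in s.
With the tool pointing down it reaches from about 400 to 925 mm from the base axis. Payload 3.4 kg.
Tool frame: the origin (TCP) lies at the very end of the fingers, on their centre line; the grasp point (between the pads) lies 19 mm behind it; z points along the fingers, y is the line along which they close (so a half turn about z gives the same grasp; the last joint's range is limited). The gripper opens to 85 mm and grips with 20 to 120 N. Pads are 22 mm wide; open, the fingers measure 114 mm over their backs; the gripper's body (76 mm by 85 mm) begins 54 mm behind the grasp point. The pads swing forward as they close: fully open they stand 13 mm farther back than shut.
Start: joints at [-0.073, 0.307, 1.506, -0, 1.328, -0.073], TCP at [575.005, -0.025, 231.305] pointing down, gripper open.
Joint ranges: [-3.12, 3.12], [-1.05, 2.28], [0.14, 2.33], [-1.42, 4.57], [0.1, 2.73], [-2.68, 2.68]. Speed limits (rad/s): [2.57, 2.57, 3.14, 3.14, 3.14, 3.14].

## Interface

Orientations are given as a rotation vector (axis times angle).
In Python, from plant import readout, viewer, bot, silhouettes, place_of gives the robot as it stands.
- The arm moves only by the tool carry_out, never from a script. Its argument "plan" is a list of rows, each a list of 6 numbers: the shift along the world's x, y, z as a fraction of full scale, then the turn, a rotation vector about the world's x, y, z as a fraction of full scale. In form: [[tx, ty, tz, ax, ay, az], ...]. A call has 1 to 12 rows; each row shifts and turns the commanded pose from where the row before left it; what a row does not reach is not made up. Full scale, the value 1, is 0.02 m for a shift and 0.1 rad for a turn. A row lasts 1/10 s, in which the tool goes at most 50 mm and 8.59 degrees, less where a joint would pass 70% of its speed; a pose out of reach is approached as far as the arm can. A call with a number of a shift or a turn outside -1 to 1 is refused whole. A call with a gripper value outside its range is refused whole. "fingers" is the finger opening in mm, from 0 to 85.4, set as the call begins (left out, the last holds). The fingers move at their own pace and stop on an object; the grip force is fixed at half the most. Time passes only in rows, so rows that do not move let the fingers close. It gives the time, the measured TCP pose, the force, the opening and the grip force at its end, in the units of the state.
- readout.read_state(): the state, without advancing time (a new reading comes with each control period).
- viewer.camera(name): name is "scene" or "side" or "wrist"; returns a dict with "color" (384x512x3 uint8, red, green, blue), "intrinsics" (3x3 intrinsics, pixels), "R" (3x3) and "t" (3): a world point X has camera coordinates R X + t. Camera axes: x right, y down, z forward; pixel columns grow to the right and rows downward; lengths in mm; the calibration is good to about 2 mm. A picture is of the moment at which its call begins. There is no depth.
- bot.hand_in(): hands the job in; it is judged then, once.
Trained networks look in a picture, given as the dict that the camera call returned (one of the last four; its "shot" number tells which), for a name from the list of things; names that differ only in an ending like _2 or _b are one class to them, and where a whole thing is asked for, a point or a joint stands for the part that bears it (a point fixed in the world has none). Each returns a list of dicts, best first, with "score" (0 to 1); they miss things now and then, are a little off and sometimes report something else, mostly with a low value. They report only what shows in the picture. A call takes as long as a camera call. They do not tell look-alikes from the thing itself.
- silhouettes(picture, label): "region" (384x512 bool, what is visible of it) and "box" ([left, top, width, height] in pixels, round what is visible of it).
- place_of(picture, label): "location" ([column, row] in pixels: a listed point, or the origin of a listed thing).
The state is a dict: "t": time; "joint_pos": joint angles; "qd": joint speeds; "joint_efforts": joint torques, N m; "ee_pos": TCP position; "orientation": TCP orientation; "ft_force": force on the tool from outside, world axes, zero at the start; "ft_torque": the same for the moment, N m; "opening": finger opening in mm; "gripper_force": force on a finger pad.
Only numpy, scipy, OpenCV 4.12 (cv2) and the standard library are available. Lean on these libraries where they do the work, as an engineer would, in place of code of your own. Each camera call takes 0.05 s, during which the arm holds its last target. There are 200 camera calls.

## Working session

There is one attempt and no reset: what is moved stays moved. The work goes in short steps, Python scripts to look and compute and a tool call to move; the robot and the scene stay as the last step left them, time stands still between calls to the robot, and variables do not carry over. Pictures are saved under pics/ and viewed, at most 10 in all, crops included, and the job is handed in when it is done.

Besides the shell and the picture viewer there is one more tool, called as name(argument=value, ...), one argument or row to a line, values as JSON. carry_out: Moves the arm, as the interface text tells. Shift numbers are shares of 0.02 m and turn numbers shares of 0.1 rad, none past 1 either way. Its arguments: {"type":"object","properties":{"plan":{"type":"array","items":{"type":"array","items":{"type":"number"}}},"fingers":{"type":"number"}},"required":["plan"]}

```bash
mkdir -p pics
cat > h.py <<'E'
import numpy as np, cv2, json
from plant import readout, viewer, bot, silhouettes, place_of
def rays(pic,uv):
    K,R,t=map(np.array,(pic["intrinsics"],pic["R"],pic["t"]))
    d=R.T@np.linalg.solve(K,[uv[0],uv[1],1]); return -R.T@t, d/np.linalg.norm(d)
def tri(obs):
    A=np.zeros((3,3));b=np.zeros(3)
    for c,d in obs:
        P=np.eye(3)-np.outer(d,d);A+=P;b+=P@c
    X=np.linalg.solve(A,b); return X,[round(float(np.linalg.norm((np.eye(3)-np.outer(d,d))@(X-c))),1) for c,d in obs]
def proj(pic,X):
    p=np.array(pic["intrinsics"])@(np.array(pic["R"])@X+np.array(pic["t"])); return p[:2]/p[2]
E
python3 - <<'E'
from h import *
ps={n:viewer.camera(n) for n in("scene","side","wrist")}
for n,p in ps.items(): cv2.imwrite(f"pics/a_{n}.png",p["color"][:,:,::-1])
for l in("scale","pan","tray","rocker_on_end","tare_key_top","unit_key_top","print_key_top","glue","mug"):
    o=[]
    for n,p in ps.items():
        r=place_of(p,l)
        print(l,n,[(np.round(q["location"],1).tolist(),round(q["score"],2)) for q in r[:3]])
        if r: o.append(rays(p,r[0]["location"]))
    if len(o)>1: X,e=tri(o);print("   ",X.round(1),e)
s=readout.read_state();print(s["t"],s["orientation"],s["ft_force"])
a=np.hstack([ps["scene"]["color"],ps["side"]["color"]]);cv2.imwrite("pics/a.png",cv2.resize(a,(800,300))[:,:,::-1])
E
```

```text
scale scene [([250.9, 196.2], 0.64)]
scale side [([260.6, 209.3], 0.71), ([323.8, 116.2], 0.44)]
scale wrist [([183.5, 157.6], 0.97)]
    [473.7  13.6  11.2] [2.9, 3.6, 5.7]
pan scene []
pan side [([231.5, 164.0], 0.91)]
pan wrist []
tray scene [([260.4, 139.5], 0.72), ([278.7, 215.7], 0.62), ([350.0, 141.0], 0.34)]
tray side [([269.2, 294.0], 0.93), ([228.1, 166.0], 0.76)]
tray wrist [([309.6, 197.6], 0.59)]
    [414.  133.4 138.3] [31.2, 225.3, 235.2]
rocker_on_end scene [([227.1, 190.8], 0.53)]
rocker_on_end side [([284.3, 189.2], 0.55)]
rocker_on_end wrist [([144.5, 228.6], 0.89), ([156.8, 116.6], 0.64)]
    [438.9 -64.3  69.9] [2.1, 4.5, 2.5]
tare_key_top scene [([263.2, 179.4], 0.44)]
tare_key_top side [([251.5, 210.6], 0.61)]
tare_key_top wrist [([158.5, 115.5], 0.9), ([311.4, 196.6], 0.31)]
    [468.9  68.6  61.7] [3.7, 4.9, 2.2]
unit_key_top scene [([273.6, 173.7], 0.54)]
unit_key_top side [([238.1, 222.6], 0.53)]
unit_key_top wrist [([162.2, 71.4], 0.91), ([151.7, 160.2], 0.52)]
    [472.5 119.9  53.1] [2.9, 2.7, 3.7]
print_key_top scene [([248.2, 186.5], 0.57)]
print_key_top side [([265.6, 205.3], 0.56)]
print_key_top wrist []
    [453.5  13.3  49.5] [3.3, 3.3]
glue scene []
glue side [([311.4, 186.9], 0.58)]
glue wrist []
mug scene [([314.6, 181.7], 0.72), ([351.0, 141.6], 0.65)]
mug side [([142.4, 312.5], 0.57), ([229.2, 167.5], 0.21)]
mug wrist []
    [ 512.7  431.4 -152.3] [75.9, 75.9]
1.5 [-2.22141274e+00 -2.22145241e+00 -2.03218186e-05] [-0.66687812 -0.01567853 -0.35189721]
```

View pics/a.png

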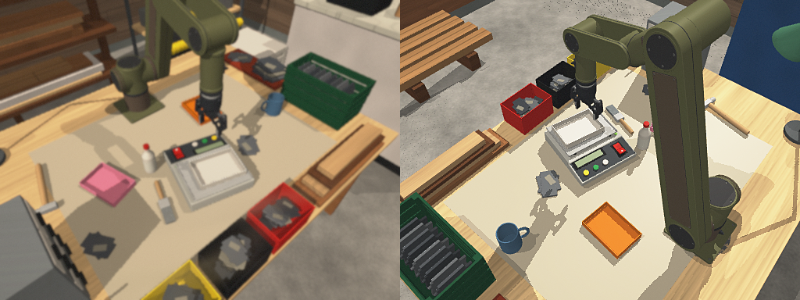

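View pics/a_wrist.png

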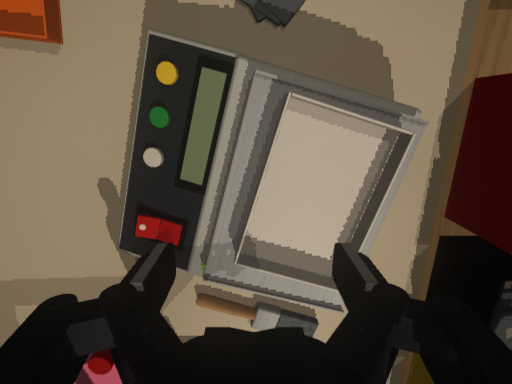

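```bash
cat > fit.py <<'E'
from h import *
from scipy.optimize import least_squares
a=.14
def S2W(p,s,h,y):
    x0,y0,w=p[:3]; x=s*np.cos(a)-h*np.sin(a); z=50+s*np.sin(a)+h*np.cos(a)
    return np.array([x0+x*np.cos(w)-y*np.sin(w),y0+x*np.sin(w)+y*np.cos(w),z])
def pts(p): 
    return {"unit":S2W(p,p[3],7,100),"tare":S2W(p,p[3],7,52),"print":S2W(p,p[3],7,4),"rock":S2W(p,-19*np.cos(.32),6+19*np.sin(.32),-85)}
E
python3 - <<'E'
from fit import *
ps={n:viewer.camera(n) for n in("scene","side","wrist")}
w=ps["wrist"]
def cen(n,seed,tol):
    im=cv2.cvtColor(ps[n]["color"],cv2.COLOR_RGB2LAB);m=np.zeros((386,514),np.uint8)
    cv2.floodFill(im,m,seed,0,(tol,)*3,(tol,)*3,4|(255<<8)|cv2.FLOODFILL_MASK_ONLY|cv2.FLOODFILL_FIXED_RANGE)
    M=cv2.moments(m[1:-1,1:-1],True); return np.array([M["m10"],M["m01"]])/M["m00"],M["m00"]
obs=[]
for k,sd in(("unit",(167,73)),("tare",(159,117)),("print",(153,157))):
    c,n=cen("wrist",sd,35);print(k,c.round(1),n);obs.append(("wrist",k,c,1))
c,n=cen("wrist",(142,228),20);print("dot",c,n)
obs.append(("wrist","rock",np.array([144,228.6]),.5))
for k,l in(("unit","unit_key_top"),("tare","tare_key_top"),("print","print_key_top"),("rock","rocker_on_end")):
    for n in("scene","side"):
        r=place_of(ps[n],l)
        if r: obs.append((n,k,np.array(r[0]["location"]),.5))
def f(p,o=obs):
    P=pts(p); return np.concatenate([q*(proj(ps[n],P[k])-c) for n,k,c,q in o])
for nm,o in(("all",obs),("wrist",[q for q in obs if q[0]=="wrist"])):
    r=least_squares(f,[470,13,-.18,-25],loss="soft_l1",args=(o,)); print(nm,r.x.round(3)); print(r.fun.round(1).reshape(-1,2).tolist())
    for k,v in pts(r.x).items(): print(k,v.round(1))
# glue
o=[]
for n in ps:
    for q in silhouettes(ps[n],"glue")[:2]: print("glue",n,q["box"],q["score"])
    for q in place_of(ps[n],"glue")[:1]: o.append(rays(ps[n],q["location"]))
for c,d in o: print((c-d*c[2]/d[2]).round(0))
E
```

```text
unit [165.2  72.6] 355.0
tare [158.4 116.9] 339.0
print [151.4 157.1] 272.0
dot [141.61904762 226.57142857] 21.0
all [ 4.77556e+02  1.17530e+01 -2.72000e-01 -2.61480e+01]
[[0.2, 0.0], [-0.4, -0.1], [-0.2, 0.1], [-0.0, -0.8], [-0.5, 0.7], [1.2, -1.7], [-1.3, -0.4], [-1.6, -0.1], [1.4, 0.9], [-0.6, -1.0], [-0.2, 0.9], [-0.7, 0.0]]
unit [478.6 115.3  53.3]
tare [465.7  69.1  53.3]
print [452.8  22.8  53.3]
rock [435.9 -64.9  59.3]
wrist [ 4.77813e+02  1.17340e+01 -2.69000e-01 -2.60990e+01]
[[0.2, 0.0], [-0.3, -0.0], [0.1, 0.2], [0.2, -0.7]]
unit [478.5 115.3  53.3]
tare [465.8  69.   53.3]
print [453.   22.7  53.3]
rock [436.4 -65.   59.3]
glue scene [182.4, 182.2, 18.4, 40.1] 0.57
glue side [305.6, 157.5, 15.1, 34.8] 0.69
glue side [237.0, 220.7, 5.2, 4.7] 0.3
glue wrist [85.6, 349.6, 32.0, 24.6] 0.69
glue wrist [197.6, 294.0, 120.7, 42.9] 0.51
[ 393. -168.    0.]
[ 415. -186.    0.]
```

carry_out(
  fingers=0,
  plan=[
    [-0.9,-0.4,0,0,-0.7,0],
    [-0.9,-0.4,0,0,-0.7,0],
    [-0.9,-0.4,0,0,0,-0.7],
    [-0.9,-0.4,0,0,0,-0.7],
    [-0.9,-0.4,0,0,0,-0.7],
    [-0.9,-0.4,-0.3,0,0,-0.6],
    [-0.9,-0.4,-0.7,0,0,0],
    [-0.9,-0.4,-0.9,0,0,0],
    [0,0,-1,0,0,0],
    [0,0,-1,0,0,0],
    [0,0,-1,0,0,0],
    [0,0,0,0,0,0],
  ],
)

```text
t: 3.55
ee_pos: [428.8, -63.6, 131.3]
orientation: [2.413, 1.836, 0.124]
ft_force: [-0.5, 0.5, -0.4]
opening: 0.1
gripper_force: 0.0
```

Run:
```python
from fit import *
from scipy.spatial.transform import Rotation as Ro
w=viewer.camera("wrist"); s=readout.read_state()
p=[477.7,11.74,-.27,-26.1]
im=w["color"][:,:,::-1].copy()
for k,v in pts(p).items(): cv2.circle(im,tuple(int(round(c)) for c in proj(w,v)),3,(255,0,255),1); print(k,proj(w,v).round(1))
for l in("rocker_on_end","tare_key_top","print_key_top"): print(l,[(np.round(q["location"],1),round(q["score"],2)) for q in place_of(w,l)[:2]])
print(s["ee_pos"],Ro.from_rotvec(s["orientation"]).as_matrix().round(3))
cv2.imwrite("pics/b.png",im)
```

```text
unit [238.6 -64.6]
tare [239.8  19.4]
print [240.8  91.8]
rock [251.6 204.4]
rocker_on_end [(array([246.8, 203.1]), 0.93)]
tare_key_top [(array([236.7,  19.5]), 0.94), (array([496.8,  74. ]), 0.31)]
print_key_top [(array([240.1,  93.3]), 0.78)]
[429.95087235 -63.80687757 132.49685996] [[ 0.267  0.955  0.132]
 [ 0.964 -0.264 -0.037]
 [-0.     0.137 -0.991]]
```

View pics/b.png

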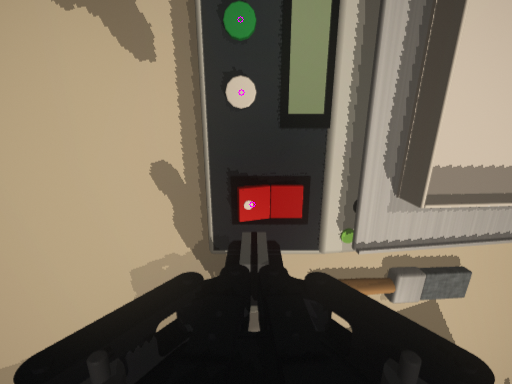

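carry_out(
  plan=[
    [0,0,-1,0,0,0],
    [0,0,-1,0,0,0],
    [0.05,0,-0.8,0,0,0],
    [0.1,-0.02,-0.6,0,0,0],
    [0,0,0,0,0,0],
    [0,0,0,0,0,0],
  ],
)

```text
t: 4.35
ee_pos: [434.8, -64.6, 66.1]
orientation: [2.408, 1.833, 0.13]
ft_force: [-0.9, -0.4, -0.1]
opening: 0.1
gripper_force: 0.0
```

carry_out(
  plan=[
    [0.014,-0.004,-0.1,0,0,0],
    [0.014,-0.004,-0.1,0,0,0],
    [0.014,-0.004,-0.1,0,0,0],
    [0.014,-0.004,-0.1,0,0,0],
    [0,0,0,0,0,0],
  ],
)

```text
t: 4.85
ee_pos: [435.0, -64.7, 57.2]
orientation: [2.41, 1.833, 0.128]
ft_force: [-0.7, 0.1, 0.7]
opening: -0.1
gripper_force: 0.2
```

carry_out(
  plan=[
    [0.007,-0.002,-0.05,0,0,0],
    [0.007,-0.002,-0.05,0,0,0],
    [0.007,-0.002,-0.05,0,0,0],
    [0,0,0,0,0,0],
  ],
)

```text
t: 5.25
ee_pos: [435.5, -64.8, 54.1]
orientation: [2.41, 1.833, 0.128]
ft_force: [1.1, 0.3, 0.3]
opening: 0.1
gripper_force: 0.0
```

carry_out(
  plan=[
    [0.007,-0.002,-0.05,0,0,0],
    [0,0,0,0,0,0],
  ],
)

```text
t: 5.45
ee_pos: [435.8, -65.0, 53.5]
orientation: [2.409, 1.833, 0.129]
ft_force: [-2.3, -0.3, 2.7]
opening: 0.0
gripper_force: 1.9
```

carry_out(
  plan=[
    [0.007,-0.002,-0.05,0,0,0],
    [0,0,0,0,0,0],
  ],
)

```text
t: 5.65
ee_pos: [435.9, -65.0, 53.3]
orientation: [2.409, 1.833, 0.129]
ft_force: [-5.5, 1.4, 14.8]
opening: 0.1
gripper_force: 8.1
```

carry_out(
  plan=[
    [-0.07,0.02,0.5,0,0,0],
    [-0.07,0.02,0.5,0,0,0],
    [-0.13,0.035,1,0,0,0],
    [0.2,0.95,0,0,0,0],
    [0.2,0.95,0,0,0,0],
    [0.2,0.95,0,0,0,0],
    [0.2,0.95,0,0,0,0],
    [0.2,0.95,0,0,0,0],
    [0.25,0.95,0,0,0,0],
    [0.25,0.99,0,0,0,0],
    [0,0,0,0,0,0],
    [0,0,0,0,0,0],
  ],
)

```text
t: 6.85
ee_pos: [460.4, 70.5, 92.2]
orientation: [2.408, 1.835, 0.128]
ft_force: [-0.2, 0.4, 0.3]
opening: -0.0
gripper_force: 0.0
```

Run:
```python
from fit import *
ps={n:viewer.camera(n) for n in("scene","side","wrist")}; s=readout.read_state(); print(s["ee_pos"],s["ft_force"])
p=[477.7,11.74,-.27,-26.1]
print({k:proj(ps["wrist"],v).round(1).tolist() for k,v in pts(p).items()}, place_of(ps["wrist"],"tare_key_top"))
c=lambda n,x,y:cv2.resize(ps[n]["color"][y:y+75,x:x+100],(400,300),interpolation=cv2.INTER_CUBIC)
a=np.vstack([np.hstack([c("scene",190,150),c("side",220,160)]),np.hstack([cv2.resize(ps["wrist"]["color"],(400,300)),np.zeros((300,400,3),np.uint8)])])
cv2.imwrite("pics/c.png",a[:,:,::-1])
```

```text
[459.94719964  69.66941725  92.16221493] [-0.0546585  -0.38953584 -0.23287165]
{'unit': [254.8, 153.1], 'tare': [254.7, 219.4], 'print': [254.7, 276.7], 'rock': [264.0, 369.9]} [{'location': [252.2, 218.2], 'score': 0.85}]
```

View pics/c.png

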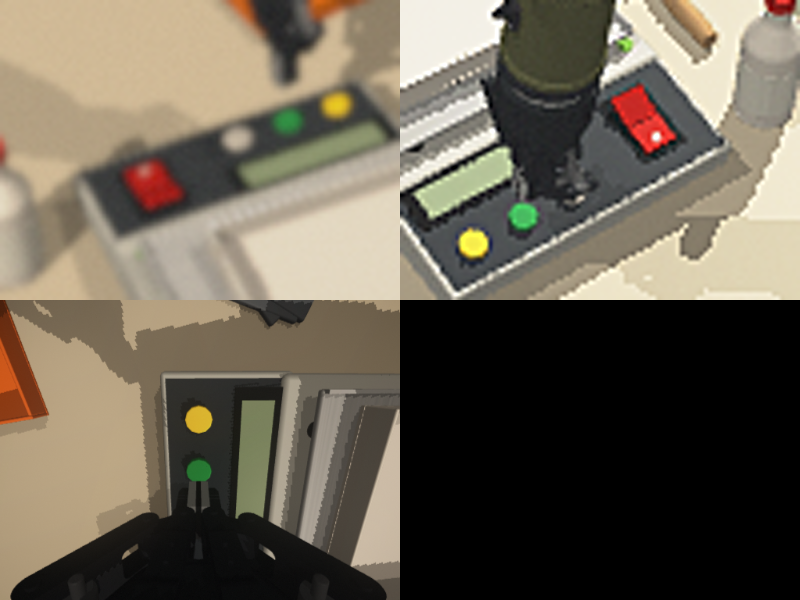

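carry_out(
  plan=[
    [0.13,-0.03,-0.9,0,0,0],
    [0.08,-0.02,-0.6,0,0,0],
    [0.04,-0.01,-0.3,0,0,0],
    [0,0,0,0,0,0],
    [0,0,0,0,0,0],
  ],
)

```text
t: 7.55
ee_pos: [465.5, 68.9, 56.4]
orientation: [2.41, 1.832, 0.128]
ft_force: [-0.2, -0.8, 0.2]
opening: -0.3
gripper_force: 0.0
```

carry_out(
  plan=[
    [0.007,-0.002,-0.05,0,0,0],
    [0.007,-0.002,-0.05,0,0,0],
    [0.007,-0.002,-0.05,0,0,0],
    [0.007,-0.002,-0.05,0,0,0],
    [0,0,0,0,0,0],
  ],
)

```text
t: 8.05
ee_pos: [466.3, 69.1, 52.5]
orientation: [2.409, 1.833, 0.129]
ft_force: [0.1, -1.2, 2.1]
opening: -0.1
gripper_force: 1.2
```

Contact as expected; pressing on to the stop (about z 49.3).

carry_out(
  plan=[
    [0.007,-0.002,-0.05,0,0,0],
    [0.007,-0.002,-0.05,0,0,0],
    [0.007,-0.002,-0.05,0,0,0],
    [0,0,0,0,0,0],
  ],
)

```text
t: 8.45
ee_pos: [466.6, 68.9, 49.7]
orientation: [2.409, 1.833, 0.129]
ft_force: [-0.8, 0.7, 7.3]
opening: 0.2
gripper_force: 3.7
```

carry_out(
  plan=[
    [0.003,-0.001,-0.025,0,0,0],
    [0,0,0,0,0,0],
  ],
)

```text
t: 8.65
ee_pos: [466.7, 68.9, 49.6]
orientation: [2.409, 1.833, 0.13]
ft_force: [-1.7, -0.4, 12.2]
opening: -0.1
gripper_force: 6.4
```

carry_out(
  plan=[
    [-0.04,0.01,0.3,0,0,0],
    [-0.07,0.02,0.5,0,0,0],
    [-0.13,0.03,1,0,0,0],
    [-0.13,0.03,1,0,0,0],
    [0,0,1,0,0,0],
    [0,0,1,0,0,0],
    [0,0,1,0,0,0],
    [0,0,1,0,0,0],
    [0,0,0,0,0,0],
    [0,0,0,0,0,0],
  ],
)

```text
t: 9.65
ee_pos: [458.8, 70.7, 184.9]
orientation: [2.409, 1.833, 0.129]
ft_force: [-0.9, -0.4, 0.3]
opening: -0.3
gripper_force: 0.0
```

Run:
```python
from fit import *
ps={n:viewer.camera(n) for n in("side","wrist")}; s=readout.read_state(); print(s["ee_pos"],s["ft_force"])
c=cv2.resize(ps["side"]["color"][140:230,215:335],(400,300),interpolation=cv2.INTER_CUBIC)
cv2.imwrite("pics/d.png",np.hstack([c,cv2.resize(ps["wrist"]["color"],(400,300))])[:,:,::-1])
```

```text
[457.91353545  70.55265225 183.72837436] [ 0.61042322 -0.48843709 -0.8784964 ]
```

View pics/d.png

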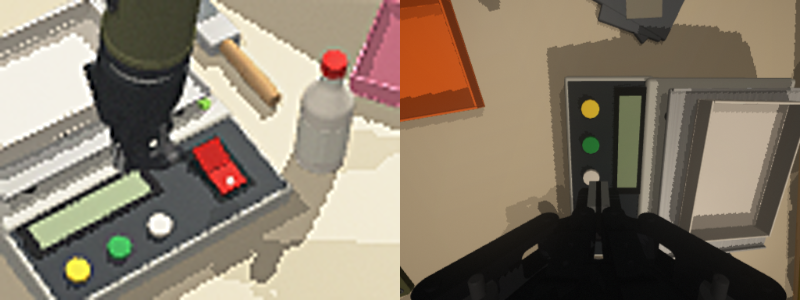

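Run:
```python
from h import *
a=cv2.imread("pics/a_side.png");b=viewer.camera("side")["color"][:,:,::-1]
c=lambda i:cv2.resize(i[170:206,265:313],(400,300),interpolation=cv2.INTER_NEAREST)
cv2.imwrite("pics/e.png",np.hstack([c(a),c(b)]))
```

```text
(no output)
```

View pics/e.png

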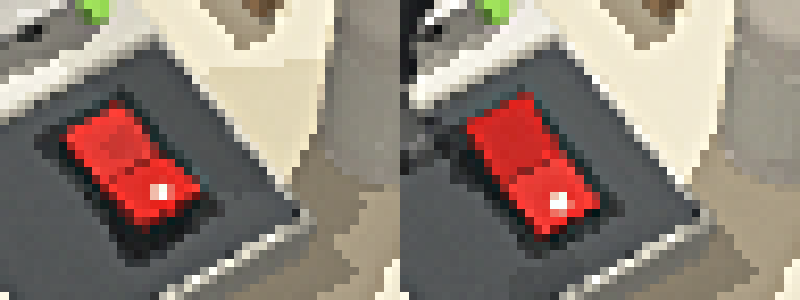

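The dotted wing has gone down: in these crops its dot moved from (160,190) to (158,203), allowing for the 400-pixel crop offset. The far wing has risen, so the rocker is on.

```bash
python3 -c "
from plant import bot; print(bot.hand_in())"
```

```text
the job is handed in; nothing more can be done
None
```

I switched the scale on (dotted end of the rocker down to its stop), then pressed the green tare key fully in and let it go; I withdrew the arm and handed the job in at about 10 s, with pushes of at most about 15 N. I saw no sign of contact with the other keys, pan, tray or anything else.

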